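# Clamp a pressure sensor in the calibration fixture and hold its tag on the reader

## Task

Set the grey pressure sensor down into the fixture's nest (place it, do not drop it) and let go, swing the red cam lever fully shut over it, then take the blue tag holder from the rack and push it down behind the reader's steel lip, against the spring contacts, until it is fully home, without forcing it. Finish while still holding it pressed home, because the springs push it back out if you let go. Leave the white tag holder, the small fittings and the screwdriver where they are.

Things in the scene. Friction and masses are not known exactly. Their poses are not given: they have to be found in the camera images.
- sensor: Digital pressure sensor, loose, 0.15-0.31 kg, upright on the cart. Aluminium flange 60 (own x) by 50 (own y) by 16 mm high; centred on it a grey body 36 (x) by 30 (y), 16 to 56 mm above the underside, with a dark display window on its -x face; on top a black round connector 19 mm wide, up to 66 mm. Origin: centre of the underside; z up.
- nest (a point): Centre of the flat floor of the fixture's nest, 16 mm above the cart; axes are the fixture's. The nest is open at the top, 63 (x) by 53 mm (y), walls 10 mm high, then black 45-degree lead-in bevels 4 mm higher and wider all round. The sensor goes in upright, its x along the fixture's x, either way round; seated, its underside is on this floor.
- fixture: Gauge fixture fixed to the cart: aluminium base plate 170 mm (x) by 250 mm (y), 26 mm high, its front (-x side) towards the robot. In its own frame (mm): nest at (-10, 55), lever pivot at (-60, 55), tag reader at (-10, -70), a reference gauge 54 mm across at (56, -5), up to 80 mm above the cart. Origin: centre of its underside.
- cam_lever (a joint): Angle of the red cam lever about an upright axis: 0 = fully shut (hard stop), 1.8 rad = open stop; starts at 1.35 to 1.75, stays where left (about 1 N at the post moves it). Opens anticlockwise from above. Shut, its arm points along the fixture's +y and its steel nose lies 2 mm over the seated sensor's flange; a sensor not right down blocks it. At 1.57 the arm points to the fixture's -x.
- lever_post (a point): Top centre of the upright red post at the end of the lever, 76 mm above the cart and 75 mm from the pivot axis. Post 14 mm in diameter, 40 to 76 mm above the cart; the lever arm it stands on is 12 mm wide, its top 42 mm above the cart. Push the post sideways, or pinch it from above and lead it round the pivot.
- lever_pivot (a point): Point on the lever's upright turning axis, 76 mm above the cart (level with the top of the post). The steel hub is 26 mm across, its bolt head up to 48 mm above the cart.
- tag_holder: Blue tag holder, loose, 50 g, upright in a slot of the rack. Grey blade 5 mm thick (own x), 40 mm wide (own y), 45 mm high, brass contacts at its lower edge; above it the blue grip head 16 (x) by 40 mm (y), 45 to 75 mm above the lower edge, a paper label on both faces. Origin: centre of the blade's lower edge; z up. Fits the reader either way round.
- spare_tag: White tag holder of the same shape, in the other slot of the rack. Leave it alone.
- tag_rack: Black rack fixed to the cart, 114 mm (x) by 64 mm (y) by 32 mm high, with two slots 7.5 by 42.5 mm, 26 mm deep (their floor 6 mm above the cart), at x = -27 and +27 mm, blades across (along y). The tag holders lift straight up out of it. Origin: centre of its underside.
- reader_slot (a point): Middle of the top of the unpressed spring contacts in the reader slot, 44 mm above the cart; axes are the fixture's. Slot open at the top, 7 mm wide (x), 52 mm long (y). Its +x wall: grey back panel, top 66 mm above the cart. Its -x wall: steel lip, straight up to 53 mm, then flared to -x by 6 mm up to 62 mm as a lead-in. The blade goes in from above, its x along the fixture's x.
- contacts (a joint): Travel of the spring contacts at the bottom of the reader slot, m, positive downward: 0 = out, 0.008 = down on the hard stop. The springs push up with 4 N at first and 10 N at the stop. Fully home means pressed down to, or nearly to, the stop.
- union_nut: Loose brass union nut, about 36 mm across and 18 mm high. Bystander. Origin: centre of its underside.
- polymer_fitting: Loose black polymer hose fitting standing upright, 30 mm across, 48 mm high. Bystander. Origin: centre of its underside.
- test_plug: Loose yellow plastic test plug, 28 mm across, 34 mm high. Bystander. Origin: centre of its underside.
- driver: Loose screwdriver, 170 mm long, lying along its own x. Bystander.
Not all that is in view belongs to the job. What is shaped like the sensor but orange is not meant. There is more than one size of the tag_holder; the job needs the smaller.

How it is judged:
By the outcome, as a careful person would: the job done as asked, in the order asked, and still so for the second after the job is handed in, while the arm keeps its last pose, push and grip.
It also fails if it takes over 72 s, if anything falls off the work surface, if the arm or the gripper's body presses on something with over 40 N, if the wrist force passes 120 N, or if a joint passes its speed limit or range.

## Robot

A 6-joint arm with a two-finger parallel gripper is mounted at the origin on the work surface. World frame = base frame: x ahead of the robot, y to its left, z up, the work surface at z = 0. Lengths are in mm, angles in rad, forces in N, time in s.
With the tool pointing down it reaches from about 300 to 775 mm from the base axis. Payload 14.6 kg.
Tool frame: the origin (TCP) lies at the very end of the fingers, on their centre line; the grasp point (between the pads) lies 19 mm behind it; z points along the fingers, y is the line along which they close (so a half turn about z gives the same grasp; the last joint's range is limited). The gripper opens to 94 mm and grips with 3 to 60 N. Pads are 16 mm wide; open, the fingers measure 119 mm over their backs; the gripper's body (75 mm by 177 mm) begins 78 mm behind the grasp point.
Start: joints at [-1.379, 0.3, 1.521, -0, 1.321, -0.067], TCP at [140.75, -531.675, 180.446] pointing down, gripper open.
Joint ranges: [-3.03, 3.03], [-0.79, 2.21], [0.23, 2.52], [-1.04, 4.18], [0, 3.07], [-2.55, 2.55]. Speed limits (rad/s): [2.22, 2.22, 2.57, 3.14, 3.14, 3.14].

## Interface

Orientations are given as [roll, pitch, yaw] about the fixed x, y, z axes, in that order (R = Rz(yaw) Ry(pitch) Rx(roll)).
In Python, from cell import manip gives the robot as it stands.
- The arm moves only by the tool servo_tool, never from a script. Its argument "motion" is a list that holds one entry, the list of rows, each a list of 7 numbers: the shift along the world's x, y, z as a fraction of full scale, then the turn, a rotation vector about the world's x, y, z as a fraction of full scale, then the closure, from 0 (fully open) to 1 (shut). In form: [[[x, y, z, rx, ry, rz, gripper], ...]]. A call has 1 to 10 rows; each row is the pose to reach, as a shift and turn from the pose commanded when the call began, turning the shorter way round; what a row does not reach only later rows make up. Full scale, the value 1, is 0.5 m for a shift and pi rad for a turn. A row lasts 1/10 s, in which the tool goes at most 50 mm and 8.59 degrees, less where a joint would pass 70% of its speed; a pose out of reach is approached as far as the arm can. A call with a number of a shift or a turn outside -1 to 1 is refused whole. A call with a gripper value outside its range is refused whole. The fingers move at their own pace and stop on an object; "newtons" is the grip in N (left out, the last holds). Time passes only in rows, so rows that repeat a pose let the fingers close. It gives the time, the measured TCP pose, the force, the opening and the grip force at its end, in the units of the state.
- manip.read_state(): the state, without advancing time (a new reading comes with each control period).
- manip.camera(name): name is "scene" or "top" or "wrist"; returns a dict with "frame" (400x640x3 uint8, red, green, blue), "range_z" (400x640 float32, mm along the optical axis (not along the pixel's ray), 0 where there is no reading), "vfov" (degrees; the focal length in pixels is half the picture's height over the tangent of half this angle, whatever the lens; pixels are square), "cx", "cy" (the principal point, pixels), "k1" (the pictures are not rectified: a ray, as slopes to the right and down, at radius r is drawn at 1 + k1 r^2 times it, then the intrinsics apply), "cam_to_world" (4x4, takes a point from camera to world coordinates). Camera axes: x right, y down, z forward; pixel columns grow to the right and rows downward; lengths in mm; the calibration is good to about 2 mm. A picture is of the moment at which its call begins.
- manip.sign_off(): hands the job in; it is judged then, once.
The state is a dict: "clock": time; "joints": joint angles; "qd": joint speeds; "effort": joint torques, N m; "eef_pos": TCP position; "eef_rot": TCP orientation; "wrist_force": force on the tool from outside, world axes, zero at the start; "moment": the same for the moment, N m; "finger_gap": finger opening in mm; "finger_force": force on a finger pad.
Only numpy, scipy, OpenCV 4.12 (cv2) and the standard library are available. Lean on these libraries where they do the work, as an engineer would, in place of code of your own. Each camera call takes 0.05 s, during which the arm holds its last target. There are 200 camera calls.

## Working session

There is one attempt and no reset: what is moved stays moved. The work goes in short steps, Python scripts to look and compute and a tool call to move; the robot and the scene stay as the last step left them, time stands still between calls to the robot, and variables do not carry over. Pictures are saved under pics/ and viewed, at most 10 in all, crops included, and the job is handed in when it is done.

Besides the shell and the picture viewer there is one more tool, called after "Call:" by a JSON object that holds its "fn" and its "kwargs", one argument or row to a line. servo_tool: Moves the arm, as the interface text tells. Its arguments: {"type":"object","properties":{"motion":{"type":"array"},"newtons":{"type":"number"}},"required":["motion"]}

```bash
mkdir -p pics; cat > h.py <<'E'
from cell import manip
import numpy as np, cv2
def shot(name,fn=None):
    c=manip.camera(name); 
    if fn: cv2.imwrite('pics/'+fn,c['frame'][:,:,::-1])
    np.save(f'{name}.npy',c,allow_pickle=True); return c
def load(name): return np.load(f'{name}.npy',allow_pickle=True).item()
def cloud(c):
    f=200/np.tan(np.radians(c['vfov'])/2)
    K=np.array([[f,0,c['cx']],[0,f,c['cy']],[0,0,1.]])
    v,u=np.mgrid[0:400,0:640].astype(float)
    xd=(u-c['cx'])/f; yd=(v-c['cy'])/f
    x,y=xd.copy(),yd.copy()
    for _ in range(15):
        s=1+c['k1']*(x*x+y*y); x=xd/s; y=yd/s
    z=c['range_z'].astype(float)
    P=np.stack([x*z,y*z,z,np.ones_like(z)],-1)@np.array(c['cam_to_world']).T
    P=P[...,:3]; P[z==0]=np.nan; return P
E
python3 - <<'E'
from h import *
print(manip.read_state())
for n in ('top','scene'):
    c=shot(n,n+'0.png'); print(n,c['vfov'],c['k1'],np.round(c['cam_to_world'],2).tolist())
E
```

```text
{'clock': 0.0, 'joints': array([-1.37856457e+00,  3.00461096e-01,  1.52157497e+00, -2.48508247e-05,
        1.32074756e+00, -6.66058078e-02]), 'qd': array([ 0.00062327,  0.00185303,  0.00144307, -0.00092007, -0.00045349,
        0.00017564]), 'effort': array([ 1.64841826e-03, -5.31810236e+01, -3.52738953e+01,  7.09558278e-02,
        2.43069429e-02, -8.50097626e-05]), 'eef_pos': array([ 140.70543059, -531.38334862,  179.89443811]), 'eef_rot': array([-3.14040272e+00, -5.52498574e-05,  2.58843694e-01]), 'wrist_force': array([0.00349502, 0.68802102, 0.35785686]), 'moment': array([-0.01653324,  0.00294073, -0.00319148]), 'finger_force': 0.0, 'finger_gap': 94.16601444614071}
top 50.38932608582054 -0.09761410599982948 [[-0.01, -1.0, 0.08, 434.63], [-1.0, 0.01, 0.0, 11.12], [-0.0, -0.08, -1.0, 1403.23], [0.0, 0.0, 0.0, 1.0]]
scene 50.11314149737157 -0.03709908651439974 [[-0.69, 0.41, -0.6, 1240.98], [0.73, 0.36, -0.58, 648.69], [-0.02, -0.84, -0.54, 696.3], [0.0, 0.0, 0.0, 1.0]]
```

View pics/top0.png

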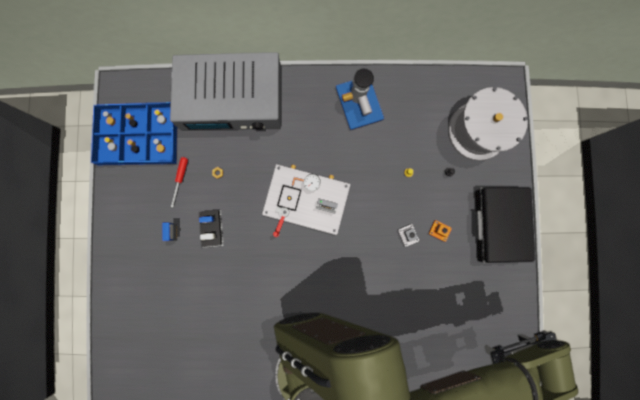

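View pics/scene0.png

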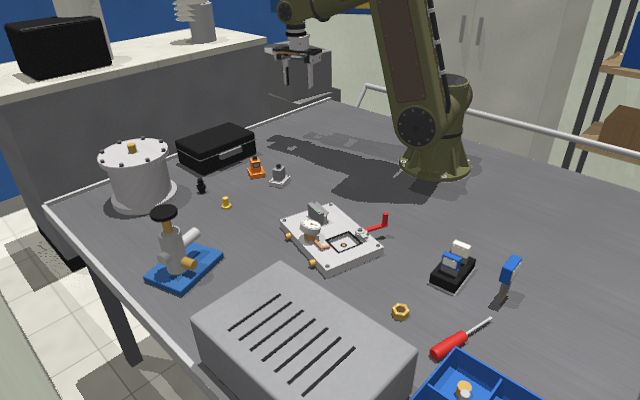

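The top view shows the fixture near (307,200), the sensor at (409,235) beside the orange decoy at (441,231), the rack at (210,228) and the bigger blue holder at (170,230). Next I measure these from the range data.

```bash
python3 - <<'E'
from h import *
c=load('top'); P=cloud(c); Z=P[...,2]; hsv=cv2.cvtColor(c['frame'],cv2.COLOR_RGB2HSV)
def rect(name,m):
    q=P[m][:,:2].astype(np.float32); r=cv2.minAreaRect(q); b=cv2.boxPoints(r)
    print(name,len(q),np.round(r[0],1),np.round(r[1],1),'ang',round(r[2],1),'zmed',round(float(np.median(Z[m])),1),np.round(b).tolist())
def box(u0,u1,v0,v1):
    m=np.zeros(Z.shape,bool); m[v0:v1,u0:u1]=True; return m
print('table z',np.nanmedian(Z[box(240,260,240,260)]))
big=box(258,356,160,240)
rect('fixture plate',big&(abs(Z-26)<5)&(hsv[...,1]<60)&(hsv[...,2]>130))
s=box(395,425,220,252)
rect('sensor flange',s&(abs(Z-16)<5)); rect('sensor body',s&(Z>50)&(Z<60)); rect('conn',s&(Z>61))
r=box(195,228,205,250)
rect('rack',r&(abs(Z-32)<6)); rect('tags',r&(Z>60)); 
sat=hsv[...,1]>120; 
rect('blue',r&(Z>60)&sat); rect('white',r&(Z>60)&(hsv[...,1]<60))
red=(hsv[...,1]>150)&((hsv[...,0]<8)|(hsv[...,0]>172))
rect('lever',big&red); rect('post',box(265,300,205,245)&red&(Z>65))
rect('reader',big&box(312,345,190,220)&(Z>45)); rect('gauge',big&box(300,325,165,200)&(Z>60))
im=cv2.resize(c['frame'][150:260,150:470],None,fx=2.5,fy=2.5,interpolation=cv2.INTER_CUBIC); cv2.imwrite('pics/crop1.png',im[:,:,::-1])
E
```

```text
table z 1.3678666568134759
fixture plate 2686 [574.5  23.4] [250.3 170.4] ang 74.4 zmed 26.8 [[459.0, -74.0], [623.0, -120.0], [690.0, 121.0], [526.0, 167.0]]
sensor flange 140 [ 453.3 -309.2] [60.6 50.1] ang 21.9 zmed 16.9 [[416.0, -297.0], [435.0, -344.0], [491.0, -321.0], [472.0, -275.0]]
sensor body 74 [ 452.9 -309. ] [36.1 30.6] ang 21.9 zmed 56.9 [[430.0, -302.0], [442.0, -330.0], [475.0, -316.0], [464.0, -288.0]]
conn 36 [ 455.8 -313.8] [26.4 28. ] ang 73.5 zmed 65.4 [[439.0, -323.0], [466.0, -330.0], [473.0, -305.0], [446.0, -297.0]]
rack 503 [482.2 337.2] [115.   63.3] ang 4.4 zmed 33.3 [[422.0, 364.0], [427.0, 301.0], [542.0, 310.0], [537.0, 373.0]]
tags 145 [482.  336.4] [71.1 37.7] ang 4.1 zmed 81.0 [[445.0, 353.0], [448.0, 315.0], [519.0, 320.0], [516.0, 358.0]]
blue 69 [509.2 338. ] [16.3 37. ] ang 4.5 zmed 81.7 [[500.0, 356.0], [503.0, 319.0], [519.0, 320.0], [516.0, 357.0]]
white 72 [454.  334.1] [37.4 15.7] ang 89.8 zmed 80.9 [[446.0, 315.0], [462.0, 315.0], [462.0, 353.0], [446.0, 353.0]]
lever 66 [485.7 111.9] [12.  62.3] ang 70.7 zmed 45.3 [[454.0, 117.0], [513.0, 96.0], [517.0, 107.0], [458.0, 128.0]]
post 15 [461.6 119.1] [9.6 9.5] ang 0.2 zmed 78.6 [[457.0, 124.0], [457.0, 114.0], [466.0, 114.0], [466.0, 124.0]]
reader 177 [556.6 -27.8] [98.9 43.8] ang 57.8 zmed 64.7 [[512.0, -58.0], [549.0, -81.0], [601.0, 2.0], [564.0, 26.0]]
gauge 225 [609.5   3.7] [50.8 80.7] ang 89.1 zmed 71.0 [[569.0, -21.0], [649.0, -22.0], [650.0, 29.0], [570.0, 30.0]]
```

View pics/crop1.png

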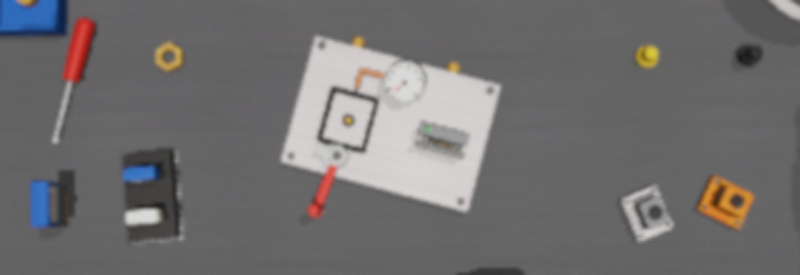

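Everything agrees with the given sizes: fixture 250×170 at yaw −15.6°, sensor 60×50 at yaw 22°, rack at 4.5°, and the post 74.8 mm from the computed pivot. Now moving above the sensor.

Call:
{"fn": "servo_tool", "kwargs": {
  "motion": [
    [[0.625, 0.444, -0.06, 0, 0, 0.04, 0.3], [0.625, 0.444, -0.06, 0, 0, 0.04, 0.3], [0.625, 0.444, -0.06, 0, 0, 0.04, 0.3], [0.625, 0.444, -0.06, 0, 0, 0.04, 0.3], [0.625, 0.444, -0.06, 0, 0, 0.04, 0.3], [0.625, 0.444, -0.06, 0, 0, 0.04, 0.3], [0.625, 0.444, -0.06, 0, 0, 0.04, 0.3], [0.625, 0.444, -0.06, 0, 0, 0.04, 0.3], [0.625, 0.444, -0.06, 0, 0, 0.04, 0.3], [0.625, 0.444, -0.06, 0, 0, 0.04, 0.3]]
  ],
  "newtons": 30
}}

```text
clock: 1.1
eef_pos: [453.3, -309.2, 150.0]
eef_rot: [-3.141, 0.001, 0.386]
wrist_force: [-0.5, 1.1, -0.4]
finger_gap: 65.7
finger_force: 0.0
```

```bash
cat >> h.py <<'E'
def seg(P,zlo,zhi,xy,rad,extra=None):
    m=(P[...,2]>zlo)&(P[...,2]<zhi)&(np.hypot(P[...,0]-xy[0],P[...,1]-xy[1])<rad)
    if extra is not None: m&=extra
    return m
def rect(name,P,m):
    q=P[m]; 
    if len(q)<4: print(name,'none'); return
    r=cv2.minAreaRect(q[:,:2].astype(np.float32)); b=cv2.boxPoints(r)
    print(name,len(q),np.round(r[0],1),np.round(r[1],1),round(r[2],1),'z',round(float(np.median(q[:,2])),1))
E
python3 - <<'E'
from h import *
s=manip.read_state(); print(s['clock'],s['eef_pos'],s['eef_rot'],s['finger_gap'],s['joints'])
c=shot('wrist','w1.png'); P=cloud(c)
rect('flange',P,seg(P,12,19,(453,-309),45)); rect('body',P,seg(P,52,59,(453,-309),35)); rect('conn',P,seg(P,62,70,(453,-309),35))
E
```

```text
1.1 [ 453.31538354 -309.22856705  150.00127799] [-3.14089517e+00  6.18940187e-04  3.85949876e-01] 65.71926626767905 [-6.65289111e-01  3.24009189e-01  1.56217683e+00 -2.00812256e-04
  1.25631939e+00  5.19619758e-01]
flange 1122 [ 450.9 -312.1] [59.8 49.7] 21.4 z 15.2
body 732 [ 450.6 -311.8] [36.  29.9] 21.1 z 55.1
conn 212 [ 450.6 -311.7] [16.3 16.6] 23.6 z 65.2
```

View pics/w1.png

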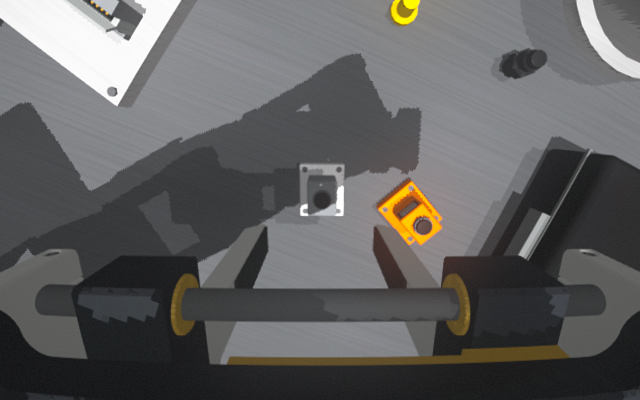

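The wrist view shows the sensor upright at (322,190), between the open fingers, with the orange decoy clear to the right at (408,212). The two cameras differ by about 3 mm, so I take the middle.

Call:
{"fn": "servo_tool", "kwargs": {
  "motion": [
    [[-0.0026, -0.0026, -0.15, 0, 0, -0.003, 0.3], [-0.0026, -0.0026, -0.22, 0, 0, -0.003, 0.3], [-0.0026, -0.0026, -0.254, 0, 0, -0.003, 0.3], [-0.0026, -0.0026, -0.254, 0, 0, -0.003, 0.3], [-0.0026, -0.0026, -0.254, 0, 0, -0.003, 0.8], [-0.0026, -0.0026, -0.254, 0, 0, -0.003, 0.8], [-0.0026, -0.0026, -0.254, 0, 0, -0.003, 0.8], [-0.0026, -0.0026, -0.254, 0, 0, -0.003, 0.8], [-0.0026, -0.0026, -0.254, 0, 0, -0.003, 0.8], [-0.0026, -0.0026, -0.254, 0, 0, -0.003, 0.8]]
  ],
  "newtons": 25
}}

```text
clock: 2.15
eef_pos: [452.2, -311.2, 24.1]
eef_rot: [3.141, -0.0, 0.375]
wrist_force: [-1.4, -0.4, 6.8]
finger_gap: 29.6
finger_force: 25.0
```

Call:
{"fn": "servo_tool", "kwargs": {
  "motion": [
    [[0, 0, 0.06, 0, 0, 0, 0.8], [0, 0, 0.15, 0, 0, 0, 0.8], [0, 0, 0.25, 0, 0, 0, 0.8], [0.03, 0.09, 0.25, 0, 0, -0.03, 0.8], [0.06, 0.18, 0.25, 0, 0, -0.06, 0.8], [0.09, 0.27, 0.25, 0, 0, -0.1, 0.8], [0.12, 0.36, 0.25, 0, 0, -0.14, 0.8], [0.15, 0.45, 0.25, 0, 0, -0.18, 0.8], [0.17, 0.52, 0.25, 0, 0, -0.206, 0.8], [0.17, 0.52, 0.25, 0, 0, -0.206, 0.8]]
  ]
}}

```text
clock: 3.15
eef_pos: [537.4, -47.2, 148.2]
eef_rot: [-3.141, 0.001, -0.271]
wrist_force: [0.6, -1.0, -2.1]
finger_gap: 29.7
finger_force: 25.0
```

```bash
python3 - <<'E'
from h import *
s=manip.read_state(); print(s['clock'],s['eef_pos'],s['eef_rot'],s['finger_gap'],s['joints'],s['wrist_force'])
x,y,z=s['eef_pos']
c=shot('wrist','w2.png'); P=cloud(c)
rect('conn',P,seg(P,z+32,z+48,(x,y),30)); rect('body',P,seg(P,z+24,z+31.5,(x,y),30));rect('flange',P,seg(P,z-15,z-5,(x,y),50))
hsv=cv2.cvtColor(c['frame'],cv2.COLOR_RGB2HSV)
red=(hsv[...,1]>150)&((hsv[...,0]<8)|(hsv[...,0]>172))
rect('plate',P,seg(P,20,31,(574,23),170,(hsv[...,1]<60)&(hsv[...,2]>140)))
rect('post',P,seg(P,65,85,(461,119),40,red))
dark=(hsv[...,2]<60); rect('nestbevel',P,seg(P,20,34,(580,79),60,dark))
E
```

```text
3.15 [537.42060675 -47.21126263 148.16354877] [-3.14101125e+00  6.67758472e-04 -2.70950710e-01] 29.711680376704138 [-1.55876246e-01  3.05385341e-01  1.59120120e+00  6.90420140e-04
  1.24560277e+00  1.68565021e+00] [ 0.62142373 -0.9865814  -2.08378148]
conn 1434 [537.5 -47.7] [53.3 31.7] 74.7 z 188.7
body 1738 [536.7 -47.7] [49.4 35.3] 73.9 z 178.8
flange 1866 [536.6 -47.8] [50.1 58.5] 74.9 z 139.1
plate 19354 [571.7  23.6] [251.6 170.8] 74.5 z 25.1
post none
nestbevel none
```

View pics/w2.png

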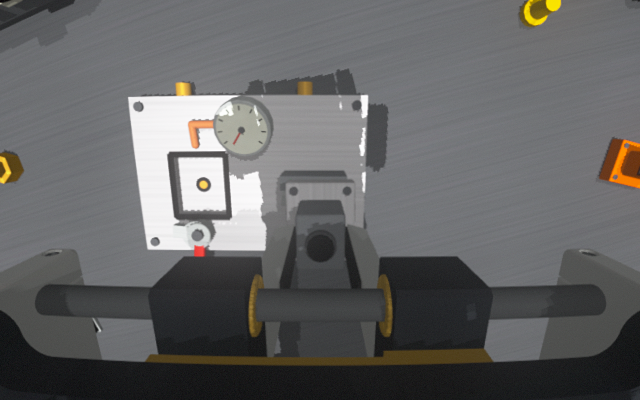

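The wrist view shows the sensor held square at (320,215), the nest at (200,185) and the gauge clear of the path. Approaching to just above the nest.

Call:
{"fn": "servo_tool", "kwargs": {
  "motion": [
    [[0.03, 0.09, 0, 0, 0, 0, 0.8], [0.06, 0.18, 0, 0, 0, 0, 0.8], [0.082, 0.254, 0, 0, 0, 0, 0.8], [0.082, 0.254, -0.06, 0, 0, 0, 0.8], [0.082, 0.254, -0.12, 0, 0, 0, 0.8], [0.082, 0.254, -0.12, 0, 0, 0, 0.8], [0.082, 0.254, -0.12, 0, 0, 0, 0.8]]
  ]
}}

```text
clock: 3.9
eef_pos: [578.1, 75.1, 89.0]
eef_rot: [3.141, 0.0, -0.273]
wrist_force: [-0.5, 1.0, -0.7]
finger_gap: 29.8
finger_force: 25.0
```

```bash
python3 - <<'E'
from h import *
s=manip.read_state(); print(s['clock'],s['eef_pos'],s['eef_rot'],s['wrist_force'])
x,y,z=s['eef_pos']
R=lambda q:np.array([[np.cos(q),-np.sin(q)],[np.sin(q),np.cos(q)]])
for n in ('wrist','top'):
    c=shot(n,n+'3.png'); P=cloud(c); print(n)
    hsv=cv2.cvtColor(c['frame'],cv2.COLOR_RGB2HSV)
    rect('flange',P,seg(P,z-13,z-5,(x,y),50))
    m=seg(P,20,31,(574,23),170,(hsv[...,1]<60)&(hsv[...,2]>100)); rect('plate',P,m)
    r=cv2.minAreaRect(P[m][:,:2].astype(np.float32)); print('nest',np.array(r[0])+R(np.radians(-15.5))@[-10,55])
    red=(hsv[...,1]>150)&((hsv[...,0]<8)|(hsv[...,0]>172)); rect('post',P,seg(P,65,85,(461,119),40,red))
E
```

```text
3.9 [578.06092479  75.0839225   89.04425521] [ 3.14137590e+00  3.59265798e-04 -2.72653054e-01] [-0.53264532  0.96880946 -0.66866433]
wrist
flange 1845 [577.7  74.7] [50.  58.7] 73.6 z 80.0
plate 28218 [572.1  22.8] [252.  171.1] 74.0 z 25.2
nest [577.11289258  78.50956021]
post 136 [464.4 119.3] [12.5  5.4] 84.8 z 71.7
top
flange 16 [559.7  90.6] [28.7  9.1] 81.0 z 82.1
plate 1229 [575.3  23.4] [250.5 171.5] 74.2 z 26.8
nest [580.31406445  79.08432065]
post none
```

View pics/wrist3.png

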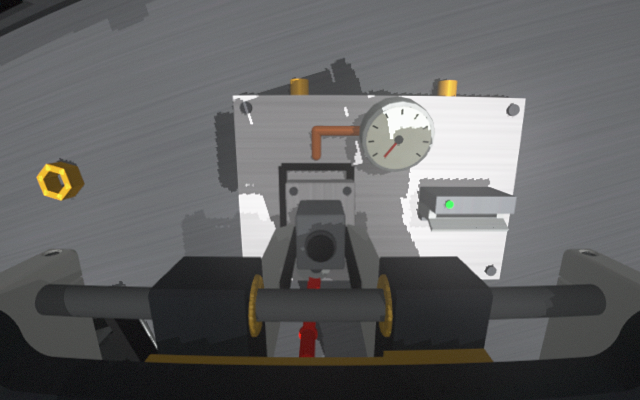

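The sensor is above the nest, seen at (318,180), about 4 mm short in y. Correcting and coming down to just above the bevels.

Call:
{"fn": "servo_tool", "kwargs": {
  "motion": [
    [[-0.0004, 0.0076, 0, 0, 0, 0, 0.8], [-0.0004, 0.0076, -0.03, 0, 0, 0, 0.8], [-0.0004, 0.0076, -0.055, 0, 0, 0, 0.8], [-0.0004, 0.0076, -0.055, 0, 0, 0, 0.8], [-0.0004, 0.0076, -0.055, 0, 0, 0, 0.8], [-0.0004, 0.0076, -0.055, 0, 0, 0, 0.8]]
  ]
}}

```text
clock: 4.6
eef_pos: [578.0, 79.8, 61.2]
eef_rot: [-3.141, -0.0, -0.272]
wrist_force: [0.2, 0.1, -2.2]
finger_gap: 29.3
finger_force: 25.0
```

```bash
python3 - <<'E'
from h import *
s=manip.read_state(); print(s['clock'],s['eef_pos'],s['eef_rot'],s['wrist_force'])
x,y,z=s['eef_pos']
c=shot('wrist','wrist4.png'); P=cloud(c)
hsv=cv2.cvtColor(c['frame'],cv2.COLOR_RGB2HSV)
rect('flange',P,seg(P,z-14,z-4,(x,y),50,hsv[...,2]>90))
im=cv2.resize(c['frame'][140:300,230:420],None,fx=3,fy=3,interpolation=cv2.INTER_CUBIC); cv2.imwrite('pics/crop4.png',im[:,:,::-1])
E
```

```text
4.6 [577.95252803  79.80582024  61.20934616] [-3.14145715e+00 -3.72656782e-04 -2.72181796e-01] [ 0.20718112  0.13563577 -2.21732862]
flange 1683 [590.1  75.9] [49.6 32.1] 74.4 z 52.1
```

View pics/crop4.png

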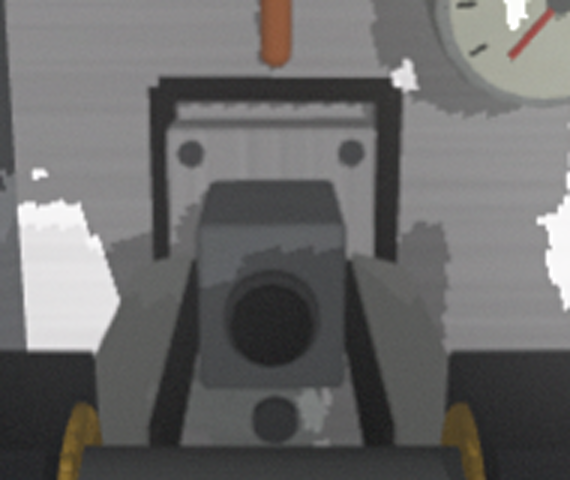

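The sensor is about 1 mm left of centre: flange 167–376 against nest 150–402 in the crop. I shift it and lower it partway in.

Call:
{"fn": "servo_tool", "kwargs": {
  "motion": [
    [[-0.0004, -0.002, 0, 0, 0, 0, 0.8], [-0.0004, -0.002, -0.006, 0, 0, 0, 0.8], [-0.0004, -0.002, -0.012, 0, 0, 0, 0.8], [-0.0004, -0.002, -0.018, 0, 0, 0, 0.8], [-0.0004, -0.002, -0.024, 0, 0, 0, 0.8], [-0.0004, -0.002, -0.03, 0, 0, 0, 0.8], [-0.0004, -0.002, -0.03, 0, 0, 0, 0.8]]
  ]
}}

```text
clock: 5.35
eef_pos: [577.3, 78.8, 45.4]
eef_rot: [3.141, 0.001, -0.272]
wrist_force: [1.1, 0.0, -2.2]
finger_gap: 29.9
finger_force: 25.0
```

Call:
{"fn": "servo_tool", "kwargs": {
  "motion": [
    [[0, 0, -0.003, 0, 0, 0, 0.8], [0, 0, -0.006, 0, 0, 0, 0.8], [0, 0, -0.009, 0, 0, 0, 0.8], [0, 0, -0.011, 0, 0, 0, 0.8], [0, 0, -0.011, 0, 0, 0, 0.8]]
  ]
}}

```text
clock: 5.85
eef_pos: [577.5, 78.8, 40.3]
eef_rot: [3.142, 0.0, -0.272]
wrist_force: [0.5, 0.5, -1.7]
finger_gap: 29.1
finger_force: 25.0
```

Call:
{"fn": "servo_tool", "kwargs": {
  "motion": [
    [[0, 0, -0.001, 0, 0, 0, 0.8], [0, 0, -0.002, 0, 0, 0, 0.8], [0, 0, -0.003, 0, 0, 0, 0.8], [0, 0, -0.003, 0, 0, 0, 0.8]]
  ]
}}

```text
clock: 6.25
eef_pos: [577.7, 78.8, 40.1]
eef_rot: [-3.141, -0.001, -0.272]
wrist_force: [-6.3, -0.6, 11.2]
finger_gap: 30.0
finger_force: 25.0
```

Contact at exactly the expected height: 24 + 16 = 40 mm. Releasing.

Call:
{"fn": "servo_tool", "kwargs": {
  "motion": [
    [[0, 0, 0.001, 0, 0, 0, 0.8], [0, 0, 0.001, 0, 0, 0, 0.45], [0, 0, 0.001, 0, 0, 0, 0.45], [0, 0, 0.001, 0, 0, 0, 0.45], [0, 0, 0.001, 0, 0, 0, 0.45], [0, 0, 0.05, 0, 0, 0, 0.45], [0, 0, 0.14, 0, 0, 0, 0.45], [0, 0, 0.2, 0, 0, 0, 0.5], [-0.1, 0.03, 0.2, 0, 0, 0, 0.5], [-0.1, 0.03, 0.2, 0, 0, 0, 0.5]]
  ]
}}

```text
clock: 7.25
eef_pos: [523.6, 94.7, 138.6]
eef_rot: [3.141, 0.002, -0.271]
wrist_force: [-1.0, 0.1, -0.0]
finger_gap: 46.8
finger_force: 0.0
```

```bash
python3 - <<'E'
from h import *
s=manip.read_state(); print(s['clock'],s['eef_pos'],s['eef_rot'],s['wrist_force'],s['finger_gap'])
c=shot('wrist','wrist5.png'); P=cloud(c)
hsv=cv2.cvtColor(c['frame'],cv2.COLOR_RGB2HSV)
red=(hsv[...,1]>150)&((hsv[...,0]<8)|(hsv[...,0]>172))
rect('flange',P,seg(P,28,37,(578,79),38,hsv[...,2]>90))
rect('body',P,seg(P,68,76,(578,79),30)); rect('conn',P,seg(P,78,90,(578,79),30))
rect('plate',P,seg(P,20,28,(574,23),170,(hsv[...,1]<60)&(hsv[...,2]>100)))
rect('post',P,seg(P,65,85,(461,119),40,red));rect('lever',P,seg(P,35,50,(500,105),60,red))
E
```

```text
7.25 [523.64427725  94.69745208 138.60594118] [ 3.14098827e+00  2.30170742e-03 -2.71097688e-01] [-0.96695257  0.05890081 -0.02557328] 46.82914048331308
flange 1471 [573.3  79.7] [49.1 66.2] 75.2 z 31.2
body 1026 [575.8  78.7] [29.6 35.9] 75.3 z 71.0
conn 286 [576.3  78.9] [17.4 15.8] 55.0 z 81.1
plate 28641 [571.7  22.6] [251.4 171.7] 74.5 z 25.2
post 175 [460.4 119.8] [11.7 13.1] 74.4 z 74.6
lever 596 [486.9 111. ] [17.1 64.7] 72.3 z 41.3
```

View pics/wrist5.png

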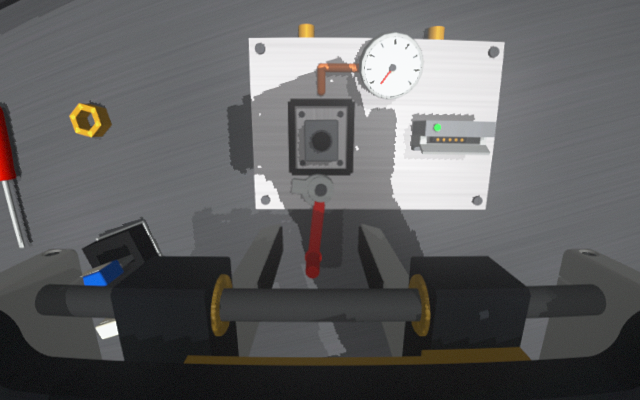

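The sensor is down and level in the nest: flange top about 32 mm, body and connector at the expected heights. The lever post is at (313,270). Going to pinch it.

Call:
{"fn": "servo_tool", "kwargs": {
  "motion": [
    [[-0.08, 0.03, 0, 0, 0, 0, 0.5], [-0.131, 0.0514, 0, 0, 0, 0, 0.5], [-0.131, 0.0514, -0.08, 0, 0, 0, 0.5], [-0.131, 0.0514, -0.14, 0, 0, 0, 0.5], [-0.131, 0.0514, -0.174, 0, 0, 0, 0.5], [-0.131, 0.0514, -0.174, 0, 0, 0, 0.95], [-0.131, 0.0514, -0.174, 0, 0, 0, 0.95], [-0.131, 0.0514, -0.174, 0, 0, 0, 0.95], [-0.131, 0.0514, -0.174, 0, 0, 0, 0.95], [-0.131, 0.0514, -0.174, 0, 0, 0, 0.95]]
  ],
  "newtons": 12
}}

```text
clock: 8.3
eef_pos: [462.5, 119.5, 52.6]
eef_rot: [-3.141, -0.001, -0.272]
wrist_force: [0.4, -0.0, 0.6]
finger_gap: 10.5
finger_force: 0.0
```

```bash
python3 - <<'E'
from h import *
s=manip.read_state(); print(s['clock'],s['eef_pos'],s['finger_gap'],s['finger_force'])
for n in ('wrist','top','scene'):
    c=shot(n); P=cloud(c); hsv=cv2.cvtColor(c['frame'],cv2.COLOR_RGB2HSV)
    red=(hsv[...,1]>130)&((hsv[...,0]<8)|(hsv[...,0]>172)); print(n)
    rect('post',P,seg(P,55,90,(470,119),60,red));rect('lever',P,seg(P,35,50,(500,105),60,red))
E
```

```text
8.3 [462.48016558 119.54818157  52.62806246] 10.459551760920753 0.0
wrist
post 470 [461.7 120. ] [12.4 18.1] 74.4 z 74.8
lever 1364 [487.7 110.2] [17.  63.5] 71.4 z 41.1
top
post none
lever none
scene
post 31 [464.5 123.2] [ 7.5 12.8] 50.7 z 64.0
lever 101 [484.  110.8] [18.3 65.4] 64.8 z 40.6
```

Call:
{"fn": "servo_tool", "kwargs": {
  "motion": [
    [[0, 0, 0, 0, 0, 0, 0.95], [0, 0, 0, 0, 0, 0, 0.95], [0, 0, 0, 0, 0, 0, 0.95]]
  ]
}}

```text
clock: 8.75
eef_pos: [462.0, 119.5, 52.0]
eef_rot: [3.142, 0.0, -0.272]
wrist_force: [0.1, -0.7, -0.6]
finger_gap: 4.6
finger_force: 0.0
```

```bash
python3 - <<'E'
from h import *
s=manip.read_state(); print(s['clock'],s['eef_pos'],s['finger_gap'],s['finger_force'])
c=shot('wrist'); im=cv2.resize(c['frame'][150:330,220:420],None,fx=3,fy=3,interpolation=cv2.INTER_CUBIC); cv2.imwrite('pics/crop6.png',im[:,:,::-1])
E
```

```text
8.75 [462.04215551 119.51480303  51.95719493] 4.571515299858868 0.0
```

View pics/crop6.png

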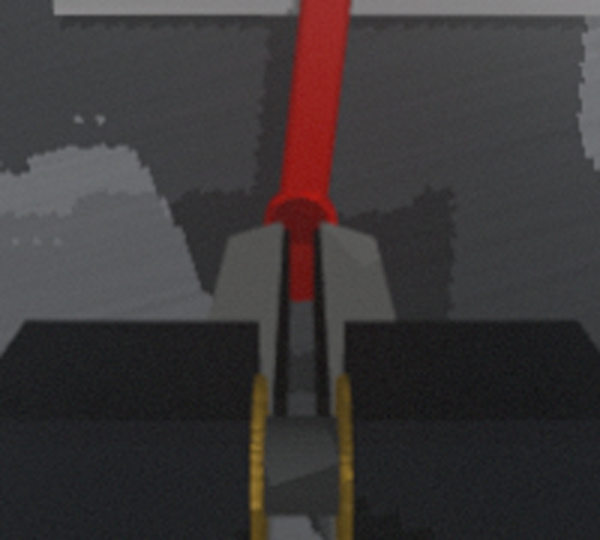

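The crop shows the fingers shut short of the post, which is at (300,210) ahead of the tips. Checking where the fingertips really are.

```bash
python3 - <<'E'
from h import *
c=load('wrist'); P=cloud(c); hsv=cv2.cvtColor(c['frame'],cv2.COLOR_RGB2HSV)
for (a,b) in [(250,240),(240,270),(235,300),(355,240),(365,270),(375,300),(300,200),(300,215),(300,235),(300,260),(300,285),(310,150)]:
    u=220+a//3; v=150+b//3; print((a,b),np.round(P[v,u],1),c['frame'][v,u])
print(np.round(c['cam_to_world'],2).tolist())
E
```

```text
(250, 240) [472.9 126.3  87.6] [82 82 80]
(240, 270) [473.  127.1 103.3] [82 80 81]
(235, 300) [473.3 127.  117.5] [82 81 80]
(355, 240) [467.6 106.8  87.9] [89 88 86]
(365, 270) [466.9 106.2 102.6] [81 80 78]
(375, 300) [466.5 105.2 115.8] [80 81 78]
(300, 200) [465.5 118.2  42.4] [97 22 20]
(300, 215) [465.2 118.2  53.5] [87 24 23]
(300, 235) [465.7 118.1  70.2] [88 26 24]
(300, 260) [462.2 119.1  74.8] [107  26  26]
(300, 285) [456.8 120.6  76. ] [103  24  22]
(310, 150) [476.2 112.9  41.4] [144  27  26]
[[-0.27, -0.94, -0.23, 526.47], [-0.96, 0.26, 0.06, 101.15], [0.0, 0.24, -0.97, 255.31], [0.0, 0.0, 0.0, 1.0]]
```

Call:
{"fn": "servo_tool", "kwargs": {
  "motion": [
    [[0.003, 0.007, 0, 0, 0, 0, 0.95], [0.006, 0.014, 0, 0, 0, 0, 0.95], [0.0085, 0.021, 0, 0, 0, 0, 0.95], [0.011, 0.028, 0, 0, 0, 0, 0.95], [0.011, 0.028, 0, 0, 0, 0, 0.95]]
  ]
}}

```text
clock: 9.3
eef_pos: [467.7, 134.0, 51.9]
eef_rot: [-3.142, -0.0, -0.272]
wrist_force: [0.1, 0.1, 1.1]
finger_gap: 4.6
finger_force: 0.0
```

```bash
python3 - <<'E'
from h import *
s=manip.read_state(); print(s['clock'],s['eef_pos'],s['finger_gap'],s['finger_force'],s['wrist_force'])
for n in ('wrist','scene'):
    c=shot(n); P=cloud(c); hsv=cv2.cvtColor(c['frame'],cv2.COLOR_RGB2HSV)
    red=(hsv[...,1]>130)&((hsv[...,0]<8)|(hsv[...,0]>172)); print(n)
    rect('post',P,seg(P,55,90,(470,119),60,red));rect('lever',P,seg(P,35,50,(500,105),60,red))
    m=seg(P,50,90,(470,119),60,red); print(np.round(P[m][::max(1,m.sum()//12)],0).tolist())
E
```

```text
9.3 [467.67091966 133.97393251  51.91491554] 4.638080819913812 0.0 [0.06140975 0.0599313  1.09636149]
wrist
post 171 [461.1 116.8] [12.   6.3] 23.8 z 73.5
lever 1382 [486.8 107.1] [17.6 63. ] 65.1 z 41.1
[[466.0, 119.0, 50.0], [465.0, 117.0, 55.0], [464.0, 115.0, 54.0], [465.0, 121.0, 58.0], [465.0, 117.0, 62.0], [464.0, 116.0, 66.0], [462.0, 114.0, 65.0], [464.0, 116.0, 75.0], [462.0, 114.0, 74.0], [462.0, 117.0, 77.0], [460.0, 115.0, 76.0], [457.0, 116.0, 75.0], [455.0, 116.0, 77.0]]
scene
post 19 [465.9 123.8] [ 7.6 10.9] 36.9 z 61.9
lever 101 [484.3 110.9] [15.5 67.8] 68.4 z 40.8
[[466.0, 117.0, 67.0], [467.0, 118.0, 65.0], [465.0, 123.0, 66.0], [469.0, 123.0, 65.0], [468.0, 128.0, 66.0], [470.0, 120.0, 61.0], [468.0, 125.0, 62.0], [461.0, 127.0, 59.0], [466.0, 118.0, 54.0], [464.0, 123.0, 56.0], [459.0, 126.0, 55.0], [470.0, 121.0, 55.0], [466.0, 124.0, 54.0], [460.0, 127.0, 52.0], [463.0, 126.0, 50.0]]
```

```bash
python3 - <<'E'
from h import *
w=load('wrist')['frame'][130:330,200:400]; s=load('scene')['frame']
t=load('scene'); P=cloud(t)
m=seg(P,30,90,(475,119),70); v,u=np.where(m); cu,cv_=int(np.median(u)),int(np.median(v))
sc=s[cv_-55:cv_+55,cu-55:cu+55]
im=np.hstack([cv2.resize(w,(400,400),interpolation=cv2.INTER_CUBIC),cv2.resize(sc,(400,400),interpolation=cv2.INTER_CUBIC)])
cv2.imwrite('pics/comp7.png',im[:,:,::-1]); print(cu,cv_)
E
```

```text
375 227
```

View pics/comp7.png

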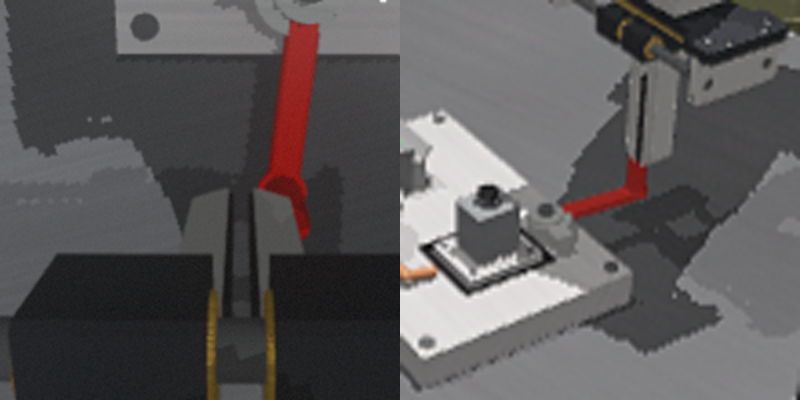

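The fingers seem to have gone through the post without any force. I test a plain sideways push from the open side, lifting clear first.

Call:
{"fn": "servo_tool", "kwargs": {
  "motion": [
    [[0, 0, 0.08, 0, 0, 0, 0.95], [-0.016, -0.042, 0.08, 0, 0, 0, 0.95], [-0.031, -0.083, 0.08, 0, 0, 0, 0.95], [-0.031, -0.083, -0.008, 0, 0, 0, 0.95], [-0.031, -0.083, -0.008, 0, 0, 0, 0.95], [-0.027, -0.072, -0.008, 0, 0, 0, 0.95], [-0.024, -0.063, -0.008, 0, 0, 0, 0.95], [-0.02, -0.054, -0.008, 0, 0, 0, 0.95], [-0.017, -0.046, -0.008, 0, 0, 0, 0.95], [-0.017, -0.046, -0.008, 0, 0, 0, 0.95]]
  ]
}}

```text
clock: 10.4
eef_pos: [459.6, 111.2, 48.5]
eef_rot: [-3.141, -0.001, -0.271]
wrist_force: [-0.2, -0.5, 1.0]
finger_gap: 4.7
finger_force: 0.5
```

```bash
cat >> h.py <<'E'
def lever(n='wrist'):
    c=shot(n); P=cloud(c); hsv=cv2.cvtColor(c['frame'],cv2.COLOR_RGB2HSV)
    red=(hsv[...,1]>130)&((hsv[...,0]<8)|(hsv[...,0]>172))
    m=seg(P,36,46,(531.5,92.5),85,red)
    if m.sum()<5: print(n,'no lever'); return
    d=np.mean(P[m][:,:2],0)-[531.5,92.5]; print(n,'lever pts',m.sum(),'angle',round(np.arctan2(d[1],d[0])-np.radians(74.5),3))
E
python3 - <<'E'
from h import *
s=manip.read_state(); print(s['clock'],s['eef_pos'],s['finger_gap'],s['finger_force'],s['wrist_force'])
lever(); lever('scene'); lever('top')
E
```

```text
10.4 [459.55841252 111.21495037  48.51892649] 4.676536113883751 0.5328219383955002 [-0.16962357 -0.48079946  0.97661826]
wrist lever pts 1377 angle 1.43
scene lever pts 91 angle 1.373
top no lever
```

Call:
{"fn": "servo_tool", "kwargs": {
  "motion": [
    [[0.004, 0.01, 0, 0, 0, 0, 0.95], [0.008, 0.02, 0, 0, 0, 0, 0.95], [0.013, 0.03, 0, 0, 0, 0, 0.95], [0.018, 0.04, 0, 0, 0, 0, 0.95], [0.018, 0.04, 0, 0, 0, 0, 0.95]]
  ]
}}

```text
clock: 11.05
eef_pos: [468.4, 131.2, 48.0]
eef_rot: [-3.141, -0.0, -0.272]
wrist_force: [0.6, 0.3, 0.9]
finger_gap: 4.3
finger_force: 0.5
```

```bash
python3 - <<'E'
from h import *
s=manip.read_state(); print(s['clock'],s['eef_pos'],s['finger_gap'],s['finger_force'],s['wrist_force'])
lever(); lever('scene'); lever('top')
for n in ('wrist','scene'):
    c=load(n);P=cloud(c); hsv=cv2.cvtColor(c['frame'],cv2.COLOR_RGB2HSV)
    red=(hsv[...,1]>130)&((hsv[...,0]<8)|(hsv[...,0]>172))
    rect(n,P,seg(P,55,90,(475,130),70,red))
E
```

```text
11.05 [468.40988291 131.19026811  47.97080443] 4.306006803296917 0.5449123308062553 [0.63011825 0.27001933 0.86926332]
wrist lever pts 1414 angle 1.125
scene lever pts 99 angle 1.052
top no lever
wrist 278 [476.7 143.8] [ 9.  13.5] 13.5 z 71.5
scene 44 [478.4 143.5] [12.6 11.6] 73.4 z 68.2
```

The push works: the lever is now at about 1.1 rad. I continue along the arc, then move round to the other side of the post for the last part.

Call:
{"fn": "servo_tool", "kwargs": {
  "motion": [
    [[0.0156, 0.0084, 0, 0, 0, 0, 0.95], [0.0314, 0.0168, 0, 0, 0, 0, 0.95], [0.044, 0.0246, 0, 0, 0, 0, 0.95], [0.0574, 0.032, 0, 0, 0, 0, 0.95], [0.0574, 0.032, 0, 0, 0, 0, 0.95], [0.0574, 0.032, 0.09, 0, 0, 0, 0.95], [0.019, 0.0734, 0.09, 0, 0, 0, 0.95], [0.019, 0.0734, 0.09, 0, 0, 0, 0.95]]
  ]
}}

```text
clock: 12.0
eef_pos: [476.7, 168.6, 93.7]
eef_rot: [-3.141, -0.001, -0.271]
wrist_force: [-0.4, -0.7, -0.4]
finger_gap: 4.5
finger_force: 0.0
```

```bash
python3 - <<'E'
from h import *
s=manip.read_state(); print(s['clock'],s['eef_pos'],s['finger_gap'],s['finger_force'],s['wrist_force'])
lever(); lever('scene'); lever('top')
for n in ('wrist','scene'):
    c=load(n);P=cloud(c); hsv=cv2.cvtColor(c['frame'],cv2.COLOR_RGB2HSV)
    red=(hsv[...,1]>130)&((hsv[...,0]<8)|(hsv[...,0]>172))
    rect(n,P,seg(P,60,90,(500,150),70,red))
E
```

```text
12.0 [476.74049294 168.58519917  93.68657192] 4.5104386572944835 0.0 [-0.38200981 -0.74315826 -0.43911772]
wrist lever pts 990 angle 0.72
scene lever pts 98 angle 0.641
top lever pts 29 angle 0.718
wrist 292 [499.7 160.6] [13.2 12.6] 76.0 z 74.9
scene 41 [503.9 161.7] [12.2 12.4] 13.0 z 70.2
```

Call:
{"fn": "servo_tool", "kwargs": {
  "motion": [
    [[0, 0, -0.09, 0, 0, 0, 0.95], [0, 0, -0.09, 0, 0, 0, 0.95], [0.02, 0.001, -0.09, 0, 0, 0, 0.95], [0.044, 0.004, -0.09, 0, 0, 0, 0.95], [0.067, 0.008, -0.09, 0, 0, 0, 0.95], [0.083, 0.008, -0.09, 0, 0, 0, 0.95], [0.098, 0.008, -0.09, 0, 0, 0, 0.95], [0.108, 0.006, -0.09, 0, 0, 0, 0.95], [0.115, 0.004, -0.09, 0, 0, 0, 0.95], [0.115, 0.004, -0.09, 0, 0, 0, 0.95]]
  ]
}}

```text
clock: 13.15
eef_pos: [535.4, 169.0, 48.1]
eef_rot: [-3.142, -0.0, -0.272]
wrist_force: [-0.7, 0.1, 0.8]
finger_gap: 4.9
finger_force: 0.1
```

```bash
python3 - <<'E'
from h import *
s=manip.read_state(); print(s['clock'],s['eef_pos'],s['finger_force'],s['wrist_force'])
lever(); lever('scene'); lever('top')
E
```

```text
13.15 [535.42043853 168.95433541  48.08778556] 0.10900660840320597 [-0.69812633  0.08354447  0.79792935]
wrist lever pts 1348 angle 0.027
scene lever pts 86 angle -0.039
top lever pts 5 angle -0.001
```

Call:
{"fn": "servo_tool", "kwargs": {
  "motion": [
    [[0.003, -0.001, 0, 0, 0, 0, 0.95], [0.006, -0.002, 0, 0, 0, 0, 0.95], [0.009, -0.003, 0, 0, 0, 0, 0.95], [0.012, -0.004, 0, 0, 0, 0, 0.95], [0.012, -0.004, 0, 0, 0, 0, 0.95]]
  ]
}}

```text
clock: 13.8
eef_pos: [537.6, 168.2, 47.3]
eef_rot: [3.14, 0.008, -0.272]
wrist_force: [-23.4, 6.1, 8.9]
finger_gap: 4.5
finger_force: 12.5
```

Hard stop at 24 N with the lever at 0. Backing off and going to the rack.

Call:
{"fn": "servo_tool", "kwargs": {
  "motion": [
    [[-0.03, 0.008, 0, 0, 0, 0, 0.95], [-0.03, 0.008, 0.1, 0, 0, 0.03, 0.8], [-0.04, 0.05, 0.204, 0, 0, 0.07, 0.64], [-0.045, 0.12, 0.204, 0, 0, 0.12, 0.64], [-0.05, 0.2, 0.204, 0, 0, 0.16, 0.64], [-0.055, 0.28, 0.204, 0, 0, 0.21, 0.64], [-0.06, 0.34, 0.204, 0, 0, 0.26, 0.64], [-0.0636, 0.3416, 0.204, 0, 0, 0.3, 0.64], [-0.0636, 0.3416, 0.204, 0, 0, 0.35, 0.64], [-0.0636, 0.3416, 0.204, 0, 0, 0.4, 0.64]]
  ]
}}

```text
clock: 14.8
eef_pos: [509.1, 338.3, 149.8]
eef_rot: [3.141, 0.0, 0.977]
wrist_force: [-0.4, 0.1, -0.5]
finger_gap: 34.1
finger_force: 0.0
```

Call:
{"fn": "servo_tool", "kwargs": {
  "motion": [
    [[0, 0, 0, 0, 0, 0.05, 0.64], [0, 0, 0, 0, 0, 0.1, 0.64], [0, 0, 0, 0, 0, 0.15, 0.64], [0, 0, 0, 0, 0, 0.2, 0.64], [0, 0, 0, 0, 0, 0.211, 0.64], [0, 0, 0, 0, 0, 0.211, 0.64], [0, 0, 0, 0, 0, 0.211, 0.64]]
  ]
}}

```text
clock: 15.5
eef_pos: [509.3, 338.0, 150.0]
eef_rot: [3.141, -0.0, 1.631]
wrist_force: [-0.9, 0.1, 0.1]
finger_gap: 33.5
finger_force: 0.0
```

```bash
python3 - <<'E'
from h import *
s=manip.read_state(); print(s['clock'],s['eef_pos'],s['eef_rot'],s['finger_gap'],s['joints'],s['wrist_force'])
for n in ('wrist','top'):
    c=shot(n); P=cloud(c); hsv=cv2.cvtColor(c['frame'],cv2.COLOR_RGB2HSV); print(n)
    blue=(hsv[...,1]>100)&(abs(hsv[...,0].astype(int)-108)<15)
    rect('blue',P,seg(P,72,90,(509,338),45,blue)); rect('white',P,seg(P,72,90,(455,334),30,hsv[...,1]<60))
    rect('rack',P,seg(P,27,37,(482,337),75,hsv[...,2]<90)); lever(n)
    rect('sensor body',P,seg(P,66,78,(578,79),30)); rect('plate',P,seg(P,20,31,(574,23),170,(hsv[...,1]<60)&(hsv[...,2]>100)))
E
```

```text
15.5 [509.306653   338.00972282 149.97747556] [ 3.14146508e+00 -1.12132688e-05  1.63099218e+00] 33.523411951101245 [ 5.26033791e-01  4.60620193e-01  1.37256429e+00 -4.89608798e-05
  1.30828915e+00  4.65850642e-01] [-0.91793919  0.13724841  0.14653426]
wrist
blue 728 [506.7 339.5] [16.1 39.2] 3.8 z 80.0
white 796 [453.2 334.7] [16.9 40.3] 4.9 z 80.0
rack 1247 [493.3 335.2] [86.5 59.5] 6.7 z 31.2
wrist lever pts 178 angle 0.079
sensor body none
plate 964 [547.7 144.8] [80. 49.] 5.2 z 25.0
top
blue 47 [510.  335.2] [15.6 29.6] 0.1 z 82.6
white 19 [455.3 321.8] [11.4 12.6] 89.8 z 82.1
rack 332 [483.3 333.8] [112.9  58.5] 6.0 z 32.9
top lever pts 38 angle 0.011
sensor body 84 [578.8  78.6] [30.  36.2] 75.8 z 73.3
plate 2734 [574.7  23.6] [251.1 170.6] 74.2 z 27.0
```

Lever shut and sensor still seated. Descending on the blue holder.

Call:
{"fn": "servo_tool", "kwargs": {
  "motion": [
    [[-0.0016, 0.001, -0.09, 0, 0, 0.005, 0.64], [-0.0016, 0.001, -0.16, 0, 0, 0.005, 0.64], [-0.0016, 0.001, -0.2, 0, 0, 0.005, 0.64], [-0.0016, 0.001, -0.2, 0, 0, 0.005, 0.64], [-0.0016, 0.001, -0.2, 0, 0, 0.005, 0.95], [-0.0016, 0.001, -0.2, 0, 0, 0.005, 0.95], [-0.0016, 0.001, -0.2, 0, 0, 0.005, 0.95], [-0.0016, 0.001, -0.2, 0, 0, 0.005, 0.95], [-0.0016, 0.001, -0.2, 0, 0, 0.005, 0.95]]
  ],
  "newtons": 35
}}

```text
clock: 16.6
eef_pos: [509.2, 339.0, 51.5]
eef_rot: [3.139, -0.001, 1.649]
wrist_force: [-0.1, -0.0, 7.5]
finger_gap: 15.4
finger_force: 35.1
```

Call:
{"fn": "servo_tool", "kwargs": {
  "motion": [
    [[0, 0, 0.06, 0, 0, 0, 0.95], [0, 0, 0.14, 0, 0, 0, 0.95], [0, 0, 0.22, 0, 0, 0, 0.95], [0.01, -0.09, 0.22, 0, 0, -0.03, 0.95], [0.02, -0.18, 0.22, 0, 0, -0.06, 0.95], [0.03, -0.27, 0.22, 0, 0, -0.09, 0.95], [0.04, -0.36, 0.22, 0, 0, -0.1116, 0.95], [0.05, -0.45, 0.22, 0, 0, -0.1116, 0.95], [0.06, -0.54, 0.22, 0, 0, -0.1116, 0.95], [0.068, -0.63, 0.22, 0, 0, -0.1116, 0.95]]
  ]
}}

```text
clock: 17.6
eef_pos: [542.5, 21.7, 160.6]
eef_rot: [3.141, -0.0, 1.298]
wrist_force: [0.6, -0.1, -1.0]
finger_gap: 15.3
finger_force: 35.0
```

Call:
{"fn": "servo_tool", "kwargs": {
  "motion": [
    [[0.0076, -0.1294, 0, 0, 0, 0, 0.95], [0.0076, -0.1294, 0, 0, 0, 0, 0.95], [0.0076, -0.1294, -0.04, 0, 0, 0, 0.95], [0.0076, -0.1294, -0.06, 0, 0, 0, 0.95], [0.0076, -0.1294, -0.06, 0, 0, 0, 0.95], [0.0076, -0.1294, -0.06, 0, 0, 0, 0.95]]
  ]
}}

```text
clock: 18.2
eef_pos: [546.4, -40.6, 130.4]
eef_rot: [3.141, -0.0, 1.299]
wrist_force: [-0.2, 0.0, -0.3]
finger_gap: 15.4
finger_force: 35.0
```

```bash
python3 - <<'E'
from h import *
s=manip.read_state(); print(s['clock'],s['eef_pos'],s['eef_rot'],s['finger_gap'],s['finger_force'],s['wrist_force'])
x,y,z=s['eef_pos']
for n in ('wrist','scene','top'):
    c=shot(n,n+'8.png'); P=cloud(c); hsv=cv2.cvtColor(c['frame'],cv2.COLOR_RGB2HSV); print(n)
    g=hsv[...,1]<70
    if n!='top':
        rect('blade',P,seg(P,z-46,z-2,(x,y),32,g)); 
        m=seg(P,z-60,z-2,(x,y),32,g); print('blade zmin',np.percentile(P[m][:,2],[0,1,5]) if m.any() else None)
    rect('panel top',P,seg(P,63,69,(548,-41),45,g)); rect('lip',P,seg(P,52,62.5,(543,-41),45,g)); rect('contacts',P,seg(P,36,49,(548,-41),35))
    rect('plate',P,seg(P,20,31,(574,23),170,(hsv[...,1]<60)&(hsv[...,2]>100)))
E
```

```text
18.2 [546.40383418 -40.55400158 130.42582553] [ 3.14140092e+00 -7.42506933e-05  1.29924730e+00] 15.366576045712392 34.98916447162628 [-0.16077399  0.04401109 -0.34608449]
wrist
blade 79 [550.1 -20.9] [0.6 4.8] 76.1 z 111.3
blade zmin [87.07733615 87.32834677 88.04117857]
panel top 495 [555.4 -39. ] [52.1 12.7] 75.1 z 65.2
lip 421 [538.1 -28.6] [60.4 26. ] 46.3 z 59.1
contacts 59 [552.4 -20.5] [17.9 28. ] 74.3 z 43.1
plate 28538 [570.6  18.2] [241.2 172. ] 74.6 z 25.2
scene
blade 98 [548.5 -41.5] [42.1  6.5] 78.7 z 106.9
blade zmin [84.13873831 84.68162662 85.96349691]
panel top 71 [555.5 -44.5] [66.9 16.3] 76.2 z 65.1
lip 116 [548.1 -42. ] [67.5 33.1] 74.9 z 57.7
contacts 74 [560.7 -40.7] [28.  65.9] 10.1 z 43.1
plate 2354 [573.4  22.8] [254.4 173.4] 74.3 z 25.3
top
panel top none
lip none
contacts none
plate 1297 [574.9  23.4] [250.2 170.6] 74.7 z 27.3
```

Blade and slot agree to about 0.2 mm across the slot in both cameras. Lowering to just above the panel for one more check.

Call:
{"fn": "servo_tool", "kwargs": {
  "motion": [
    [[0, 0, -0.015, 0, 0, 0, 0.95], [0, 0, -0.028, 0, 0, 0, 0.95], [0, 0, -0.028, 0, 0, 0, 0.95], [0, 0, -0.028, 0, 0, 0, 0.95]]
  ]
}}

```text
clock: 18.75
eef_pos: [546.1, -41.2, 115.7]
eef_rot: [-3.141, 0.0, 1.298]
wrist_force: [0.5, -1.1, 0.4]
finger_gap: 14.9
finger_force: 35.0
```

```bash
python3 - <<'E'
from h import *
s=manip.read_state(); print(s['clock'],s['eef_pos'],s['eef_rot'],s['wrist_force'])
x,y,z=s['eef_pos']; a=np.radians(-15.5); ex=np.array([np.cos(a),np.sin(a)]); ey=np.array([-ex[1],ex[0]]); o=np.array([546.3,-41.2])
print('tcp',(s['eef_pos'][:2]-o)@ex,(s['eef_pos'][:2]-o)@ey)
for n in ('wrist','scene'):
    c=shot(n); P=cloud(c); hsv=cv2.cvtColor(c['frame'],cv2.COLOR_RGB2HSV); g=hsv[...,1]<70
    X=(P[...,:2]-o)@ex; Y=(P[...,:2]-o)@ey; Z=P[...,2]
    def st(nm,m):
        print(n,nm,m.sum(), np.round(np.percentile(X[m],[2,50,98]),1) if m.any() else '',np.round(np.percentile(Y[m],[2,50,98]),1) if m.any() else '')
    near=(abs(X)<30)&(abs(Y)<40)&g
    st('blade',near&(Z>z-42)&(Z<z-8)&(abs(X)<6)); st('bladelow',near&(Z>z-44)&(Z<z-30)&(abs(X)<6))
    st('panel',near&(Z>63.5)&(Z<67)&(X>2)); st('liptop',near&(Z>59)&(Z<63)&(X<0)); st('lipall',near&(Z>50)&(Z<63)&(X<0))
E
```

```text
18.75 [546.14028061 -41.17069393 115.71592591] [-3.14108000e+00  6.88345375e-05  1.29830054e+00] [ 0.52494805 -1.14449326  0.35075055]
tcp -0.16174217633076207 -0.014442925993720606
wrist blade 60 [-4.1 -1.7  0.5] [19.7 19.9 20.2]
wrist bladelow 22 [-4.2 -2.2 -0.2] [19.7 19.8 20.1]
wrist panel 490 [ 2.4 10.8 14.6] [-14.   14.   30.2]
wrist liptop 227 [-15.5 -13.7 -10.6] [-15.5  11.1  30.1]
wrist lipall 454 [-15.3 -11.3  -1. ] [-14.   17.4  30.2]
scene blade 83 [-1.5  2.2  3.9] [-18.    3.8  20.7]
scene bladelow 24 [-1.3  1.6  3.5] [-20.5   6.8  20.7]
scene panel 63 [ 2.6  9.5 17.5] [-31.5  -1.7  30.9]
scene liptop 13 [-14.  -10.8  -7.6] [ 4.2 17.7 30.5]
scene lipall 45 [-13.8  -7.8  -1.7] [-25.9  17.7  32.6]
```

Blade about 0.6 mm towards the lip side. A small correction, then lowering into the slot.

Call:
{"fn": "servo_tool", "kwargs": {
  "motion": [
    [[0.001, -0.0003, 0, 0, 0, 0, 0.95], [0.001, -0.0003, -0.008, 0, 0, 0, 0.95], [0.001, -0.0003, -0.016, 0, 0, 0, 0.95], [0.001, -0.0003, -0.024, 0, 0, 0, 0.95], [0.001, -0.0003, -0.032, 0, 0, 0, 0.95], [0.001, -0.0003, -0.04, 0, 0, 0, 0.95], [0.001, -0.0003, -0.04, 0, 0, 0, 0.95]]
  ]
}}

```text
clock: 19.55
eef_pos: [546.4, -41.3, 95.2]
eef_rot: [-3.141, 0.0, 1.298]
wrist_force: [-0.6, 0.2, -1.1]
finger_gap: 14.8
finger_force: 35.0
```

Call:
{"fn": "servo_tool", "kwargs": {
  "motion": [
    [[0, 0, -0.006, 0, 0, 0, 0.95], [0, 0, -0.012, 0, 0, 0, 0.95], [0, 0, -0.017, 0, 0, 0, 0.95], [0, 0, -0.02, 0, 0, 0, 0.95], [0, 0, -0.02, 0, 0, 0, 0.95]]
  ]
}}

```text
clock: 20.05
eef_pos: [546.9, -41.3, 86.5]
eef_rot: [3.141, -0.0, 1.298]
wrist_force: [-3.3, 1.8, 6.2]
finger_gap: 15.2
finger_force: 35.2
```

Springs engaged, about 3 mm in at 6 N as predicted. Continuing gently.

Call:
{"fn": "servo_tool", "kwargs": {
  "motion": [
    [[0, 0, -0.002, 0, 0, 0, 0.95], [0, 0, -0.004, 0, 0, 0, 0.95], [0, 0, -0.006, 0, 0, 0, 0.95], [0, 0, -0.008, 0, 0, 0, 0.95], [0, 0, -0.0095, 0, 0, 0, 0.95], [0, 0, -0.0095, 0, 0, 0, 0.95]]
  ]
}}

```text
clock: 20.65
eef_pos: [547.0, -41.3, 82.5]
eef_rot: [3.14, -0.0, 1.298]
wrist_force: [-6.0, 1.3, 14.8]
finger_gap: 14.9
finger_force: 35.4
```

Call:
{"fn": "servo_tool", "kwargs": {
  "motion": [
    [[-0.001, 0.0003, -0.0005, 0, 0, 0, 0.95], [-0.001, 0.0003, -0.001, 0, 0, 0, 0.95], [-0.001, 0.0003, -0.001, 0, 0, 0, 0.95], [-0.001, 0.0003, -0.001, 0, 0, 0, 0.95]]
  ]
}}

```text
clock: 21.05
eef_pos: [546.8, -41.2, 81.8]
eef_rot: [3.14, -0.0, 1.298]
wrist_force: [-3.6, 0.4, 10.5]
finger_gap: 15.6
finger_force: 35.3
```

```bash
python3 - <<'E'
from h import *
F=[]
for i in range(3):
    c=manip.camera('wrist'); s=manip.read_state(); F.append(np.r_[s['wrist_force'],s['eef_pos']])
print(np.round(F,1))
np.save('wrist.npy',c,allow_pickle=True)
P=cloud(c); hsv=cv2.cvtColor(c['frame'],cv2.COLOR_RGB2HSV)
x,y,z=s['eef_pos']; blue=(hsv[...,1]>100)&(abs(hsv[...,0].astype(int)-108)<15)
m=seg(P,70,130,(x,y),40,blue); print('wrist head z',np.round(np.percentile(P[m][:,2],[1,50,99]),1) if m.any() else None)
for n in ('scene','top'):
    c=shot(n); P=cloud(c); hsv=cv2.cvtColor(c['frame'],cv2.COLOR_RGB2HSV); blue=(hsv[...,1]>90)&(abs(hsv[...,0].astype(int)-108)<18)
    m=seg(P,70,130,(x,y),40,blue); print(n,'head z',m.sum(),np.round(np.percentile(P[m][:,2],[1,5,50,95,99]),1) if m.any() else None)
    lever(n); rect('body',P,seg(P,66,78,(578,79),30))
E
```

```text
[[ -3.    0.6  11.1 546.7 -41.2  81.8]
 [ -3.7   1.   10.3 546.8 -41.2  81.8]
 [ -3.8   0.6  11.8 546.8 -41.2  81.8]]
wrist head z [ 86.  110.2 111.9]
scene head z 81 [ 82.1  84.  106.3 112.  113.3]
scene lever pts 86 angle -0.033
body 105 [581.  79.] [30.1 38. ] 69.1 z 71.2
top head z 0 None
top lever pts 37 angle 0.013
body 78 [578.4  78.8] [29.7 36.3] 75.9 z 72.5
```

Call:
{"fn": "servo_tool", "kwargs": {
  "motion": [
    [[0, 0, -0.001, 0, 0, 0, 0.95], [0, 0, -0.002, 0, 0, 0, 0.95], [0, 0, -0.002, 0, 0, 0, 0.95], [0, 0, -0.002, 0, 0, 0, 0.95]]
  ]
}}

```text
clock: 21.8
eef_pos: [546.9, -41.2, 81.3]
eef_rot: [3.14, -0.0, 1.298]
wrist_force: [-5.8, 0.0, 16.8]
finger_gap: 15.4
finger_force: 35.4
```

Call:
{"fn": "servo_tool", "kwargs": {
  "motion": [
    [[0, 0, -0.001, 0, 0, 0, 0.95], [0, 0, -0.001, 0, 0, 0, 0.95], [0, 0, -0.001, 0, 0, 0, 0.95], [0, 0, -0.001, 0, 0, 0, 0.95]]
  ]
}}

```text
clock: 22.2
eef_pos: [547.0, -41.2, 81.3]
eef_rot: [3.139, -0.0, 1.298]
wrist_force: [-6.8, 1.5, 21.2]
finger_gap: 15.5
finger_force: 35.5
```

The holder is on its stop: no more travel, and the force rises to 21 N. TCP height matches home. Handing in.

```bash
python3 -c "
from cell import manip
print(manip.sign_off())"
```

```text
the job is handed in; nothing more can be done
None
```

I handed the job in at 22 s, with no verdict returned: the sensor is seated in the nest, the cam lever is on its shut stop, and the blue tag holder is held down on its hard stop at about 21 N.

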